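# Release the wound bobbin from the winder chuck and seat it in the soldering stand

## Robot

A 7-joint arm with a two-finger parallel gripper is mounted at the origin on the work surface. World frame = base frame: x ahead of the robot, y to its left, z up, the work surface at z = 0. Lengths are in mm, angles in degrees, forces in N, time in s.
With the tool pointing down it reaches from about 400 to 875 mm from the base axis. Payload 6.5 kg.
Tool frame: the origin (TCP) lies at the very end of the fingers, on their centre line; the grasp point (between the pads) lies 19 mm behind it; z points along the fingers, y is the line along which they close (so a half turn about z gives the same grasp; the last joint's range is limited). The gripper opens to 85 mm and grips with 20 to 120 N. Pads are 22 mm wide; open, the fingers measure 114 mm over their backs; the gripper's body (76 mm by 85 mm) begins 54 mm behind the grasp point. The pads swing forward as they close: fully open they stand 13 mm farther back than shut.
Start: joints at [-70.313, 30.733, -0.252, 88.115, 0.149, 61.152, -4.079], TCP at [258.972, 596.174, 203.69] pointing down, gripper open.
Joint ranges: [-154.64, 154.64], [-21.42, 123.67], [-72.66, 72.17], [13.99, 137.28], [-74.86, 254.86], [10.95, 109.41], [-158.01, 158.01]. Speed limits (degrees/s): [136.94, 136.94, 180, 180, 180, 180, 180].

## Interface

Orientations are given as [roll, pitch, yaw] about the fixed x, y, z axes, in that order (R = Rz(yaw) Ry(pitch) Rx(roll)).
In Python, from cell import * gives the robot as it stands.
- The arm moves only by the tool step_arm, never from a script. Its argument "steps" is a list of rows, each a list of 7 numbers: the turn, a rotation vector about the tool's x, y, z in degrees, then the shift along the tool's x, y, z in mm, then the finger opening in mm, from 0 to 85.4. In form: [[wx, wy, wz, dx, dy, dz, gripper], ...]. A call has 1 to 5 rows; each row is the pose to reach, as a shift and turn from the pose commanded when the call began, along the tool's axes at that moment; what a row does not reach only later rows make up. A row lasts 1/12 s, in which the tool goes at most 41.7 mm and 7.16 degrees, less where a joint would pass 70% of its speed; a pose out of reach is approached as far as the arm can. A call with a gripper value outside its range is refused whole. The fingers move at their own pace and stop on an object; "grip_force" is the grip in N (left out, the last holds). Time passes only in rows, so rows that repeat a pose let the fingers close. It gives the time, the measured TCP pose, the force, the opening and the grip force at its end, in the units of the state.
- get_obs(): the state, without advancing time (a new reading comes with each control period).
- snapshot(name): name is "side" or "top" or "wrist"; returns a dict with "color" (420x560x3 uint8, blue, green, red), "depth" (420x560 float32, mm along the optical axis (not along the pixel's ray), 0 where there is no reading), "fx", "fy", "cx", "cy" (pixels), "rvec" (rotation vector, rad) and "tvec" (3), from world to camera coordinates, as OpenCV has them; the wrist camera has in their place "hand_eye" (4x4, takes a point from camera to tool coordinates, whose origin is the TCP and whose axes are the flange's). Camera axes: x right, y down, z forward; pixel columns grow to the right and rows downward; lengths in mm; the calibration is good to about 2 mm. The wrist camera is an equidistant fisheye: a pixel r from the principal point sees the ray r / f radians off the axis. A picture is of the moment at which its call begins: read the wrist's pose just before it.
- close_job(): hands the job in; it is judged then, once.
Trained networks look in a picture, given as the dict that the camera call returned (one of the last four; its "shot" number tells which), for a name from the list of things; names that differ only in an ending like _2 or _b are one class to them, and where a whole thing is asked for, a point or a joint stands for the part that bears it (a point fixed in the world has none). Each returns a list of dicts, best first, with "p" (0 to 1); they miss things now and then, are a little off and sometimes report something else, mostly with a low value. They report only what shows in the picture. A call takes as long as a camera call. They do not tell look-alikes from the thing itself.
- boxes_of(thing, picture): "box" ([left, top, right, bottom] in pixels, round what is visible of it).
- masks_of(thing, picture): "mask" (420x560 bool, what is visible of it) and "box" ([left, top, right, bottom] in pixels, round what is visible of it).
The state is a dict: "t": time; "qpos": joint angles; "qd": joint speeds; "joint_efforts": joint torques, N m; "tcp_pos": TCP position; "tool_rot": TCP orientation; "contact_force": force on the tool from outside, world axes, zero at the start; "wrist_torque": the same for the moment, N m; "grip_width": finger opening in mm; "gripper_force": force on a finger pad.
Only numpy, scipy, OpenCV 4.12 (cv2) and the standard library are available. Lean on these libraries where they do the work, as an engineer would, in place of code of your own. Each camera call takes 0.05 s, during which the arm holds its last target. There are 200 camera calls.

## Task

The bobbin on the coil winder is fully wound. Pull the chuck's sprung collar all the way down until the arbor pops loose, draw the arbor with its bobbin straight up out of the chuck, and lower it, without dropping it, into the slotted soldering stand (not the plain block): press lightly, without forcing it, and turn it until its two lugs drop into the slot and its flange lies flat on top of the stand. Let go of it there, and leave everything else on the bench where it is.

Things in the scene. Friction and masses are not known exactly. Their poses are not given: they have to be found in the camera images.
- collar (a joint): travel of the sprung steel collar on the winder's quick-change chuck, m: 0 = up (locked), 0.007 = fully down (needs about 8 N). From about 0.0055 the arbor is free and an ejector lifts it 5 mm; it then keeps the collar down near 0.005 with nothing holding it, until the arbor is drawn out (about 8 N) and the collar springs up to 0. Collar up: the arbor cannot be pulled out
- collar_rim (a point): on the collar's axis, level with the upper face of its rim; moves with it. The collar is a ring round the upright chuck: rim 56 mm in diameter, 5 mm thick; above the rim a knurled part 46 mm in diameter, 11 mm tall. Push on the rim or grip the knurled part. Collar up: 118 mm over the bench, 33 mm over the winder's case
- chuck_seat (a point): centre of the chuck's seat face, on top of the upright spindle of the coil winder; 130 mm over the bench, 12 mm over collar_rim when the collar is up. z is up. The winder is a grey case 200 x 160 mm, 85 mm tall; its wire guide, 60 to 75 mm from the spindle, reaches 140 mm over the bench. The spindle has stopped at any angle
- arbor_nut (a point): centre of the round knurled steel nut on top of the arbor, 34 mm in diameter, 10 mm tall: hold the arbor here. Below it: wound bobbin 30 mm in diameter, 14 mm tall; flange 34 mm in diameter, 4 mm thick, with two ears 7 mm wide out to 20.5 mm from the axis, along this point's +x and -x. z is the arbor's axis, up. 200 g
- arbor_flange (a point): on the arbor's axis in the plane of the flange's underside, 23 mm below arbor_nut, same axes; it starts level with chuck_seat. Below it: shank 16 mm in diameter, 30 mm long, and under the ears two lugs along +x and -x, 7 mm wide, 5 mm deep, 9.5 to 16.5 mm from the axis
- stand_seat (a point): centre of the upper face (47 mm over the bench) of the soldering stand: aluminium-topped block 60 x 60 mm on a round steel base 96 mm in diameter with two small brass posts. Its hole is 19 mm wide, 37 mm deep; across it runs a slot along this point's x axis, 11 mm wide, 42 mm long, 7 mm deep. z is up. The arbor fits either way round
- pressblock: the plain block, not to be used: same size and base as the stand (face 47 mm over the bench), with a round 19 mm hole without slot and no brass posts. Origin at the centre of its underside. It and the stand may be swapped
- toroid_a: bystander: wound toroid choke 42 mm across, 14 mm tall, lying flat. Origin at the centre of its underside, as for all bystanders
- toroid_b: bystander: wound toroid choke 50 mm across, 16 mm tall, lying flat
- spool: bystander: standing spool of copper wire, 72 mm in diameter, 48 mm tall
- multimeter: bystander: multimeter lying on its back, 170 mm (x) x 82 mm x 47 mm tall
- cutters: bystander: flush cutters lying flat, 130 mm long, 11 mm tall; origin at the rivet, handles 105 mm towards -x
- partsbox: bystander: clear open parts box 95 x 70 x 28 mm
- board: bystander: part-built circuit board 75 x 120 mm, parts up to 28 mm tall
Not all that is in view belongs to the job. What is shaped like the part that bears stand_seat but blue or green is not meant.

How it is judged:
By the outcome, as a careful person would: the job done as asked, in the order asked, and still so for the second after the job is handed in, with the robot touching nothing.
It also fails if it takes over 51 s, if anything falls off the work surface, if the arm or the gripper's body presses on something with over 40 N, if the wrist force passes 120 N, or if a joint passes its speed limit or range.

## Working session

There is one attempt and no reset: what is moved stays moved. The work goes in short steps, Python scripts to look and compute and a tool call to move; the robot and the scene stay as the last step left them, time stands still between calls to the robot, and variables do not carry over. Pictures are saved under pics/ and viewed, at most 10 in all, crops included, and the job is handed in when it is done.

Besides the shell and the picture viewer there is one more tool, called after "Request:" as a command line: name --pt "numbers of a row" for each row, then --argument value for the rest. step_arm: Moves the arm, as the interface text tells. Its arguments: {"type":"object","properties":{"steps":{"type":"array"},"grip_force":{"type":"number"}},"required":["steps"]}

```bash
ls; mkdir -p pics; cat > h.py <<'E'
from cell import *
import numpy as np, cv2
from scipy.spatial.transform import Rotation as R
def cam(s):
    return cv2.Rodrigues(np.array(s["rvec"],float))[0], np.array(s["tvec"],float).ravel()
def pts(s,mask=None):
    d=s["depth"]; m=d>0
    if mask is not None: m=m&mask
    v,u=np.nonzero(m); z=d[v,u]
    p=np.c_[(u-s["cx"])/s["fx"]*z,(v-s["cy"])/s["fy"]*z,z]
    M,t=cam(s); return (p-t)@M, u, v
def px(s,P):
    M,t=cam(s); c=M@np.array(P,float)+t
    return c[0]/c[2]*s["fx"]+s["cx"], c[1]/c[2]*s["fy"]+s["cy"]
def ray(s,u,v,z):
    M,t=cam(s); d=M.T@np.array([(u-s["cx"])/s["fx"],(v-s["cy"])/s["fy"],1]); o=-M.T@t
    return o+d*(z-o[2])/d[2]
E
python3 - <<'E'
from h import *
o=get_obs(); print({k:np.round(v,2) for k,v in o.items()})
for n in("top","side"):
    s=snapshot(n); cv2.imwrite(f"pics/{n}0.png",s["color"]); M,t=cam(s); print(n,"cam at",-M.T@t, s["fx"])
    for th in("collar_rim","arbor_nut","stand_seat","pressblock","chuck_seat"):
        for r in masks_of(th,s)[:3]:
            P,u,v=pts(s,r["mask"]); print(th,round(r["p"],2),np.round(r["box"]),len(P),np.round(np.median(P,0)) if len(P) else "", np.round(np.percentile(P,[3,97],0)).tolist() if len(P) else "")
E
```

```text
pics
{'t': np.float64(0.0), 'qpos': array([-70.31,  30.78,  -0.25,  88.17,   0.15,  61.15,  -4.08]), 'qd': array([-0.07, -0.01,  0.09,  0.01,  0.03, -0.  ,  0.1 ]), 'joint_efforts': array([-0.000e+00, -5.834e+01,  1.050e+00, -2.591e+01,  1.000e-02,
        1.000e-02,  0.000e+00]), 'tcp_pos': array([258.73, 595.56, 202.8 ]), 'tool_rot': array([-1.7990e+02,  1.0000e-02,  1.5653e+02]), 'contact_force': array([0.46, 0.29, 0.36]), 'wrist_torque': array([ 0.04,  0.02, -0.03]), 'gripper_force': np.float64(0.0), 'grip_width': np.float64(85.27)}
top cam at [ 333.27912813    6.47756572 1343.47885111] 413.30345683388117
collar_rim 0.67 [207. 196. 227. 210.] 69 [514. 153. 121.] [[505.0, 141.0, 113.0], [547.0, 188.0, 131.0]]
arbor_nut 0.61 [208. 193. 222. 206.] 99 [526. 162. 157.] [[512.0, 150.0, 136.0], [541.0, 177.0, 161.0]]
stand_seat 0.89 [333. 174. 367. 203.] 658 [ 579. -260.   37.] [[540.0, -304.0, 5.0], [621.0, -222.0, 50.0]]
stand_seat 0.83 [240. 139. 269. 167.] 595 [709.  52.  39.] [[677.0, 12.0, 5.0], [747.0, 94.0, 50.0]]
stand_seat 0.79 [387. 267. 416. 296.] 753 [ 299. -408.   32.] [[2
[... 370 characters left out ...]
120 [526. 147. 121.] [[504.0, 138.0, 114.0], [552.0, 166.0, 130.0]]
arbor_nut 0.71 [259. 160. 272. 171.] 134 [526. 154. 148.] [[514.0, 147.0, 129.0], [541.0, 169.0, 160.0]]
stand_seat 0.95 [324. 201. 357. 224.] 756 [712.  32.  26.] [[677.0, 8.0, 2.0], [756.0, 84.0, 49.0]]
stand_seat 0.7 [315. 274. 355. 312.] 1270 [ 577. -283.   28.] [[540.0, -309.0, 2.0], [620.0, -235.0, 49.0]]
stand_seat 0.7 [202. 353. 252. 402.] 1924 [ 297. -436.   29.] [[257.0, -462.0, 4.0], [338.0, -389.0, 49.0]]
pressblock 0.9 [245. 250. 279. 284.] 1029 [ 439. -140.   30.] [[402.0, -163.0, 5.0], [482.0, -91.0, 49.0]]
chuck_seat 0.81 [254. 169. 275. 184.] 295 [523. 149. 103.] [[502.0, 137.0, 87.0], [552.0, 176.0, 130.0]]
```

```bash
python3 - <<'E'
import cv2,numpy as np
a=cv2.imread("pics/top0.png");b=cv2.imread("pics/side0.png")
A=cv2.resize(a[110:310,180:430],None,fx=3.0,fy=3.0,interpolation=cv2.INTER_CUBIC)
cv2.imwrite("pics/c1.png",A)
B=cv2.resize(b[110:410,180:400],None,fx=2,fy=2,interpolation=cv2.INTER_CUBIC);cv2.imwrite("pics/c2.png",B)
E
```

```text
(no output)
```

View pics/c1.png

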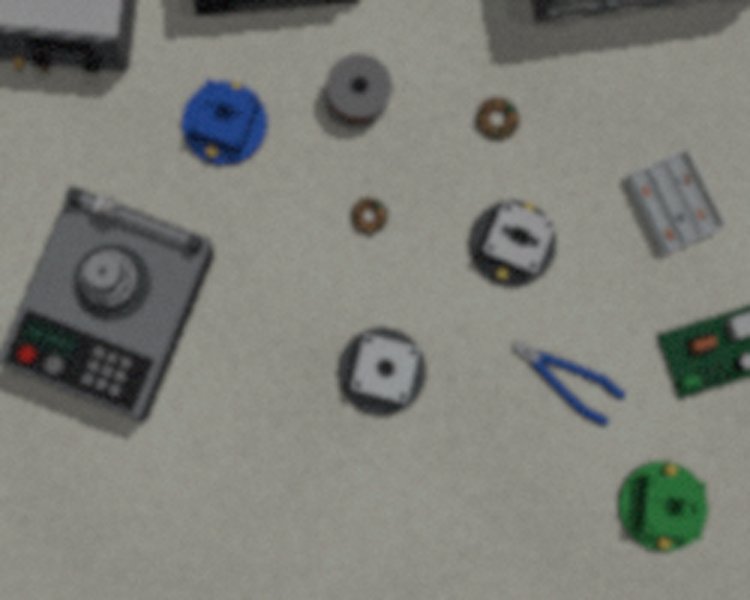

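View pics/side0.png

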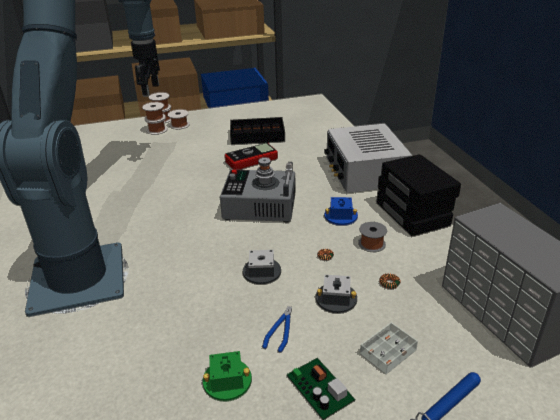

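The top crop shows the winder at left with the nut near (103,270). The grey slotted stand with brass posts is at (517,238), the plain block at (385,367), and the blue and green decoys are at (224,122) and (662,505). The wire guide lies on the winder's +x side, running about along y.

```bash
cat >> h.py <<'E'
def mv(pos,yaw=None,o=None):
    o=o or get_obs(); y0=o["tool_rot"][2]; Rm=R.from_euler("xyz",[180,0,y0],degrees=True).as_matrix()
    d=Rm.T@(np.array(pos,float)-o["tcp_pos"]); w=0 if yaw is None else -((yaw-y0+180)%360-180)
    print("mv wz=%.1f d="%w,np.round(d,1),"from",np.round(o["tcp_pos"],1),np.round(o["tool_rot"],1))
E
python3 - <<'E'
from h import *
S=[(n,snapshot(n)) for n in("top","side")]
for n,s in S:
    P,u,v=pts(s)
    near=np.hypot(P[:,0]-524,P[:,1]-160)<45
    q=P[near&(P[:,2]>150)&(P[:,2]<164)]; print(n,"nut",len(q),q.mean(0),q.min(0),q.max(0))
    q=P[near&(P[:,2]>113)&(P[:,2]<123)]; print(n,"rim",len(q),q.mean(0),q.min(0),q.max(0))
    nr=np.hypot(P[:,0]-579,P[:,1]+260)<50
    q=P[nr&(P[:,2]>43)&(P[:,2]<54)]; r=cv2.minAreaRect(q[:,:2].astype(np.float32)); print(n,"stand",len(q),q.mean(0),r)
mv([526,160,330],161)
E
```

```text
top nut 113 [527.27136918 164.29881167 157.09226888] [511.52092002 147.78414665 150.49833498] [543.89669528 180.07692458 163.76550823]
top rim 76 [524.00115557 160.12122027 117.34819181] [501.9552896  137.21984119 113.10809691] [554.32416074 191.40305542 122.47267947]
top stand 266 [ 582.692339   -264.36280344   46.61127143] ((582.5135498046875, -264.6695556640625), (60.345375061035156, 61.019039154052734), 66.87645721435547)
side nut 86 [526.81074911 160.75283687 156.57427334] [510.76319312 144.24888699 150.09424913] [545.93473378 180.64677738 161.25661612]
side rim 72 [524.42690319 149.67536102 117.87753629] [501.01676996 135.3872369  113.41810505] [555.36495788 179.30777375 122.55978253]
side stand 428 [ 582.56919286 -265.68237712   46.91543011] ((583.5465087890625, -263.6751708984375), (65.4607925415039, 59.989952087402344), 66.55353546142578)
mv wz=-4.5 d= [-418.7 -293.7 -126.3] from [259.  596.2 203.7] [-180.     0.   156.5]
```

Request:
step_arm --pt "0 0 0 -10 -7 -40 85" --pt "0 0 0 -35 -25 -80 85" --pt "0 0 0 -60 -42 -110 85" --pt "0 0 0 -90 -63 -126 85" --pt "0 0 0 -120 -84 -126 85"

```text
t: 1.12
tcp_pos: [335.4, 474.4, 334.1]
tool_rot: [179.6, 0.0, 156.7]
contact_force: [1.6, 1.5, 0.9]
grip_width: 85.0
gripper_force: 0.0
```

Request:
step_arm --pt "0 0 0 -30 -21 0 85" --pt "0 0 0 -60 -42 0 85" --pt "0 0 0 -90 -63 0 85" --pt "0 0 0 -120 -84 0 85" --pt "0 0 0 -150 -105 0 85"

```text
t: 1.53
tcp_pos: [431.1, 315.1, 329.9]
tool_rot: [180.0, 0.0, 156.5]
contact_force: [0.5, 0.4, 0.1]
grip_width: 85.0
gripper_force: 0.0
```

Request:
step_arm --pt "0 0 -4.5 -30 -21 0 85" --pt "0 0 -4.5 -60 -42 0 85" --pt "0 0 -4.5 -90 -63 0 85" --pt "0 0 -4.5 -120 -84 0 85" --pt "0 0 -4.5 -149 -104 0 85"

```text
t: 1.95
tcp_pos: [526.4, 160.0, 329.9]
tool_rot: [180.0, 0.0, 161.0]
contact_force: [0.8, 0.5, 0.7]
grip_width: 85.2
gripper_force: 0.0
```

Request:
step_arm --pt "0 0 0 0 0 0 85" --pt "0 0 0 0 0 0 85" --pt "0 0 0 0 0 0 85"

```text
t: 2.2
tcp_pos: [525.4, 162.6, 329.5]
tool_rot: [180.0, -0.0, 161.0]
contact_force: [-0.8, 0.7, -0.5]
grip_width: 85.1
gripper_force: 0.0
```

```bash
cat >> h.py <<'E'
def wpx(s,o,P):
    "world -> wrist pixel (equidistant fisheye)"
    Rt=R.from_euler("xyz",o["tool_rot"],degrees=True).as_matrix(); H=np.array(s["hand_eye"])
    t=(np.atleast_2d(P)-o["tcp_pos"])@Rt; c=(t-H[:3,3])@H[:3,:3]
    r=np.hypot(c[:,0],c[:,1]); th=np.arctan2(r,c[:,2])
    return np.c_[s["cx"]+s["fx"]*th*c[:,0]/r, s["cy"]+s["fy"]*th*c[:,1]/r]
def wray(s,o,u,v):
    "wrist pixels -> world origin, dirs"
    Rt=R.from_euler("xyz",o["tool_rot"],degrees=True).as_matrix(); H=np.array(s["hand_eye"])
    a=(np.atleast_1d(u)-s["cx"])/s["fx"]; b=(np.atleast_1d(v)-s["cy"])/s["fy"]; th=np.hypot(a,b)+1e-9
    c=np.c_[np.sin(th)*a/th,np.sin(th)*b/th,np.cos(th)]
    return Rt@H[:3,3]+o["tcp_pos"], c@H[:3,:3].T@Rt.T
def rect(s,o,c,z,half,n=480):
    "orthophoto at height z about c: image right=+x, up=+y"
    g=np.linspace(-half,half,n); X,Y=np.meshgrid(c[0]+g,c[1]-g)
    q=wpx(s,o,np.c_[X.ravel(),Y.ravel(),np.full(X.size,z)]).astype(np.float32)
    return cv2.remap(s["color"],q[:,0].reshape(n,n),q[:,1].reshape(n,n),cv2.INTER_CUBIC)
E
python3 - <<'E'
from h import *
o=get_obs(); s=snapshot("wrist"); print(o["tcp_pos"],o["tool_rot"],o["contact_force"]); print(np.round(s["hand_eye"],3),s["fx"],s["cx"],s["cy"])
a=s["color"]; b=rect(s,o,(527,163),158,40,420)
cv2.imwrite("pics/w1.png",np.hstack([cv2.resize(a,(380,285)),np.zeros((285,0,3),np.uint8)]) if 0 else np.hstack([cv2.copyMakeBorder(cv2.resize(a,(380,285)),0,135,0,0,0),b]))
mv([527,163,250],161)
E
```

```text
[525.35305828 162.62179845 329.53178425] [ 1.79973683e+02 -2.62817331e-02  1.61036967e+02] [-0.83500683  0.66677506 -0.45215173]
[[ 1.00000e-03 -9.61000e-01 -2.76000e-01  7.03160e+01]
 [ 1.00000e+00  0.00000e+00  1.00000e-03 -9.85000e-01]
 [-1.00000e-03 -2.76000e-01  9.61000e-01 -1.70345e+02]
 [ 0.00000e+00  0.00000e+00  0.00000e+00  1.00000e+00]] 325.19226210127806 281.7329265695829 211.20069956676585
mv wz=0.1 d= [-1.9  0.3 79.5] from [525.1 163.4 329.5] [180.   -0.  161.1]
```

View pics/w1.png

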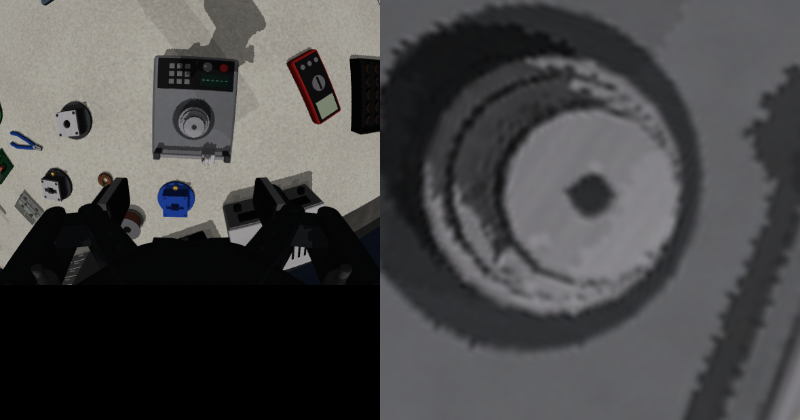

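The wrist picture shows the winder centred, with fingers at the bottom. In the orthophoto the nut is a clean disc centred at (592,196) of the composite, which is about (527.5,165.5). The ears aren't clear yet, so I'll move closer.

Request:
step_arm --pt "0 0 0 -1 -1 30 85" --pt "0 0 0 -2 -2 60 85" --pt "0 0 0 -2 -2 80 85" --pt "0 0 0 -2 -2 80 85" --pt "0 0 0 -2 -2 80 85"

```text
t: 2.67
tcp_pos: [525.9, 160.6, 249.3]
tool_rot: [-179.9, -0.1, 161.2]
contact_force: [0.6, -0.3, 1.4]
grip_width: 84.7
gripper_force: 0.0
```

Request:
step_arm --pt "0 0 0 0 0 0 85" --pt "0 0 0 0 0 0 85"

```text
t: 2.83
tcp_pos: [527.9, 160.4, 251.4]
tool_rot: [179.9, 0.1, 161.1]
contact_force: [-0.3, 0.2, 0.4]
grip_width: 85.1
gripper_force: 0.0
```

```bash
python3 - <<'E'
from h import *
o=get_obs(); s=snapshot("wrist"); print(o["tcp_pos"],o["tool_rot"])
np.savez("pics/s2.npz",c=s["color"],d=s["depth"])
for th in("arbor_nut","arbor_flange","collar_rim"):
    for r in boxes_of(th,s)[:2]: print(th,r)
c=(527.5,165)
I=np.hstack([rect(s,o,c,158,26,400),rect(s,o,c,133,30,400)]); I=cv2.convertScaleAbs(I,alpha=1.3)
cv2.imwrite("pics/w2.png",I)
E
```

```text
[527.90301464 160.36886695 251.40968265] [1.79872518e+02 1.31670561e-01 1.61071057e+02]
arbor_nut {'box': [265.4, 175.7, 309.1, 227.2], 'p': 0.82}
arbor_flange {'box': [256.6, 164.3, 317.2, 214.3], 'p': 0.72}
arbor_flange {'box': [263.9, 177.6, 310.4, 222.1], 'p': 0.64}
collar_rim {'box': [260.9, 162.9, 314.2, 209.4], 'p': 0.76}
```

View pics/w2.png

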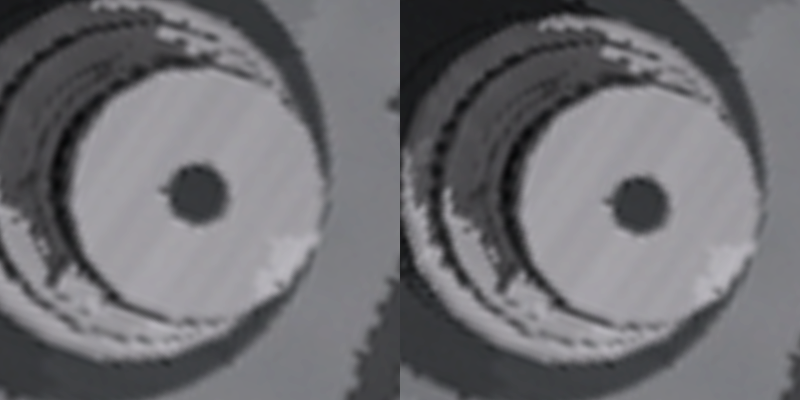

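The nut disc is sharp, centred at (197,196) in the left panel, about (527.2,165.5). The ears are lost in shadow, so I'll check depth for them.

```bash
cat >> h.py <<'E'
def avgobs(n=6,name="side"):
    "average pose readings over camera periods"
    L=[]
    for _ in range(n): L.append(get_obs()); snapshot(name)
    o=dict(L[-1]); o["tcp_pos"]=np.mean([l["tcp_pos"] for l in L],0); o["contact_force"]=np.mean([l["contact_force"] for l in L],0)
    r=R.from_euler("xyz",[l["tool_rot"] for l in L],degrees=True).mean(); o["tool_rot"]=r.as_euler("xyz",degrees=True)
    print("avg",np.round(o["tcp_pos"],2),np.round(o["tool_rot"],2),"F",np.round(o["contact_force"],2),"std",np.round(np.std([l["tcp_pos"] for l in L],0),2)); return o
def wpts(s,o):
    v,u=np.nonzero(s["depth"]>0); O,D=wray(s,o,u,v); Rt=R.from_euler("xyz",o["tool_rot"],degrees=True).as_matrix()
    ax=Rt@np.array(s["hand_eye"])[:3,2]; return O+D*(s["depth"][v,u]/(D@ax))[:,None]
E
python3 - <<'E'
from h import *
o=avgobs(5); d=[snapshot("wrist") for _ in range(4)]; s=d[0]; s["depth"]=np.median([x["depth"] for x in d],0)
P=wpts(s,o)
q=P[(abs(P[:,2]-158)<4)&(np.hypot(P[:,0]-527,P[:,1]-165)<22)]; c=q.mean(0); print("nut",len(q),c,cv2.minEnclosingCircle(q[:,:2].astype(np.float32)))
g=cv2.cvtColor(rect(s,o,c,158,22,220),cv2.COLOR_BGR2GRAY)
h=cv2.HoughCircles(cv2.GaussianBlur(g,(5,5),0),cv2.HOUGH_GRADIENT,1,100,param1=80,param2=15,minRadius=75,maxRadius=95); 
if h is not None: print("hough",[(c[0]+(x-109.5)*.2009,c[1]-(y-109.5)*.2009,r*.2) for x,y,r in h[0][:2]])
z0=c[2]-158
r=np.hypot(P[:,0]-c[0],P[:,1]-c[1]); a=np.degrees(np.arctan2(P[:,1]-c[1],P[:,0]-c[0]))
for k in range(-180,180,15):
    m=(r>17.8)&(r<20.5)&(a>=k)&(a<k+15); m2=(r>20.5)&(r<23)&(a>=k)&(a<k+15)
    print(k,np.round(np.percentile(P[m,2],[10,50,90])-z0) if m.sum() else "",np.round(np.median(P[m2,2])-z0) if m2.sum() else "")
E
```

```text
avg [527.15 159.56 250.09] [1.7996e+02 4.0000e-02 1.6102e+02] F [ 0.3  -0.47 -0.01] std [0.14 0.09 0.26]
nut 1301 [526.82028543 165.96674531 158.67630628] ((527.7134399414062, 165.7297821044922), 17.447723388671875)
hough [(np.float64(527.4229854268195), np.float64(165.7658453100649), np.float32(16.460001))]
-180 [128. 129. 130.] 127.0
-165 [129. 129. 129.] 378.0
-150 [355. 362. 368.] 359.0
-135 [134. 351. 354.] 357.0
-120 [129. 134. 134.] 129.0
-105 [128. 129. 129.] 129.0
-90 [128. 129. 129.] 129.0
-75  129.0
-60  
-45 [156. 157. 157.] 
-30 [156. 156. 156.] 
-15 [157. 157. 157.] 
0  
15 [156. 156. 156.] 
30  129.0
45 [135. 138. 142.] 129.0
60 [123. 129. 133.] 129.0
75 [129. 129. 130.] 129.0
90 [130. 376. 377.] 375.0
105 [129. 367. 379.] 366.0
120 [364. 373. 380.] 377.0
135 [371. 376. 381.] 127.0
150 [374. 378. 381.] 127.0
165 [129. 129. 129.] 127.0
```

Request:
step_arm --pt "0 0 0 1 3 15 64" --pt "0 0 0 2 6 35 64" --pt "0 0 0 2 6 55 64" --pt "0 0 0 2 6 75 64" --pt "0 0 0 2 6 80 64"

```text
t: 3.9
tcp_pos: [524.9, 165.2, 166.7]
tool_rot: [-179.8, -0.2, 161.0]
contact_force: [-0.5, -0.1, -0.3]
grip_width: 64.2
gripper_force: 0.0
```

```bash
python3 - <<'E'
from h import *
o=avgobs(5,"wrist"); s=snapshot("wrist"); cv2.imwrite("pics/w3.png",s["color"])
mv([527.3,165.8,117],161,o)
E
```

```text
avg [526.25 165.48 168.62] [-1.7992e+02 -9.0000e-02  1.6102e+02] F [-0.05 -0.11  0.19] std [1.08 0.27 1.51]
mv wz=0.0 d= [-0.9  0.6 51.6] from [526.2 165.5 168.6] [-1.799e+02 -1.000e-01  1.610e+02]
```

View pics/w3.png

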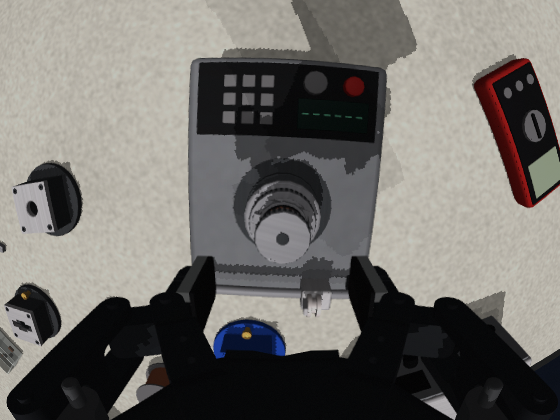

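The fingers straddle the nut evenly, with tips at columns 213 and 352 and the nut at 283. Descending to the knurl.

Request:
step_arm --pt "0 0 0 0 0 10 64" --pt "0 0 0 0 0 20 64" --pt "0 0 0 0 0 30 64" --pt "0 0 0 0 0 40 64" --pt "0 0 0 0 0 44 64"

```text
t: 4.62
tcp_pos: [525.7, 165.3, 123.4]
tool_rot: [-179.9, -0.1, 161.0]
contact_force: [-0.5, 0.1, -0.3]
grip_width: 64.0
gripper_force: 0.0
```

Request:
step_arm --pt "0 0 0 0 0 2 64" --pt "0 0 0 0 0 4 64" --pt "0 0 0 0 0 6 64" --pt "0 0 0 0 0 8 64" --pt "0 0 0 0 0 8 64"

```text
t: 5.03
tcp_pos: [527.0, 165.8, 117.5]
tool_rot: [180.0, 0.0, 161.0]
contact_force: [0.1, -1.0, -0.2]
grip_width: 63.8
gripper_force: 0.0
```

Request:
step_arm --grip_force 30 --pt "0 0 0 0 0 0 55" --pt "0 0 0 0 0 0 50" --pt "0 0 0 0 0 0 44" --pt "0 0 0 0 0 0 42" --pt "0 0 0 0 0 0 42"

```text
t: 5.45
tcp_pos: [527.1, 165.8, 117.7]
tool_rot: [180.0, 0.0, 161.0]
contact_force: [0.4, 0.7, 0.3]
grip_width: 41.9
gripper_force: 0.0
```

Request:
step_arm --pt "0 0 0 0 0 0 42" --pt "0 0 0 0 0 0 42"

```text
t: 5.62
tcp_pos: [527.0, 165.8, 117.6]
tool_rot: [180.0, 0.0, 161.0]
contact_force: [0.9, 0.9, -0.6]
grip_width: 42.0
gripper_force: 0.0
```

```bash
python3 - <<'E'
from h import *
o=get_obs(); s=snapshot("wrist"); t=snapshot("side"); 
u,v=map(int,px(t,[527,166,135])); print(u,v)
a=s["color"][130:330,180:390]; b=t["color"][v-45:v+45,u-45:u+45]
I=np.hstack([cv2.resize(a,(441,420),interpolation=3),cv2.resize(b,(350,420),interpolation=2)]); cv2.imwrite("pics/w4.png",cv2.convertScaleAbs(I,alpha=1.5))
E
```

```text
263 167
```

View pics/w4.png

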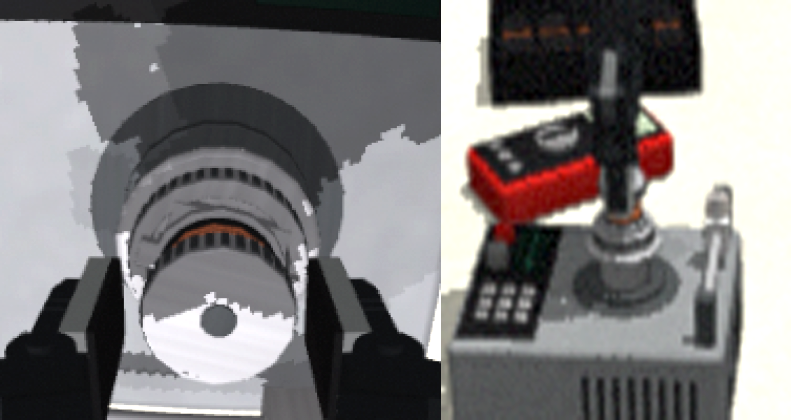

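The wrist crop shows the fingers beside the nut and not on the collar, and the side crop shows the fingertip above the collar. I'll measure the tip height.

```bash
python3 - <<'E'
from h import *
o=get_obs(); s=snapshot("wrist"); t=snapshot("side")
Rt=R.from_euler("xyz",o["tool_rot"],degrees=True).as_matrix()
for u,v in((237,253),(180+310/2.1,253)):
    O,D=wray(s,o,u,v); o_=Rt.T@(O-o["tcp_pos"]); d=Rt.T@D[0]; k=((21 if d[1]>0 else -21)-o_[1])/d[1]; print("tool coords",o_+d*k)
for n,P in(("w",wpts(s,o)),("s",pts(t)[0])):
    q=(P-o["tcp_pos"])@Rt
    for sg in(1,-1):
        m=(abs(q[:,0])<14)&(sg*q[:,1]>19)&(sg*q[:,1]<40)&(q[:,2]<30)
        h,e=np.histogram(q[m,2],bins=np.arange(-60,31,5)); print(n,sg,h.tolist())
E
```

```text
tool coords [ 12.33357458 -21.         -36.39514861]
tool coords [  9.06699815  21.         -28.82387475]
w 1 [277, 242, 225, 206, 158, 71, 4, 0, 19, 173, 25, 171, 60, 0, 0, 0, 1, 58]
w -1 [272, 243, 213, 203, 177, 71, 4, 0, 13, 154, 28, 189, 66, 0, 0, 0, 0, 60]
s 1 [3, 4, 3, 2, 2, 0, 0, 0, 0, 0, 0, 0, 0, 0, 0, 0, 0, 0]
s -1 [16, 12, 10, 19, 9, 8, 3, 0, 2, 11, 6, 19, 13, 1, 1, 1, 3, 19]
```

```bash
python3 - <<'E'
from h import *
o=get_obs(); Rt=R.from_euler("xyz",o["tool_rot"],degrees=True).as_matrix()
t=snapshot("side"); w=snapshot("wrist")
for n,P,lo in(("side",pts(t)[0],-220),("wrist",wpts(w,o),-130)):
    q=(P-o["tcp_pos"])@Rt; 
    for z in range(lo,-20,6 if n=="side" else 4):
        m=(q[:,2]>=z)&(q[:,2]<z+(6 if n=="side" else 4))&(abs(q[:,0])<60)&(abs(q[:,1])<75)
        if m.sum()>4: print(n,z,m.sum(),np.round(np.percentile(q[m],[3,97],0)[:,:2]).tolist())
print(px(t,o["tcp_pos"]+Rt@[0,-30,-73]), px(t,o["tcp_pos"]+Rt@[0,-21,0]))
E
```

```text
side -220 51 [[-36.0, -42.0], [36.0, -11.0]]
side -214 30 [[-26.0, -35.0], [25.0, -18.0]]
side -208 55 [[-33.0, -38.0], [26.0, -5.0]]
side -202 104 [[-36.0, -40.0], [34.0, 7.0]]
side -196 54 [[-36.0, -40.0], [31.0, -13.0]]
side -190 61 [[-35.0, -40.0], [30.0, -13.0]]
side -184 59 [[-37.0, -41.0], [32.0, -11.0]]
side -178 64 [[-35.0, -41.0], [35.0, -11.0]]
side -172 57 [[-35.0, -41.0], [33.0, -13.0]]
side -166 55 [[-35.0, -40.0], [34.0, -10.0]]
side -160 43 [[-33.0, -41.0], [29.0, -16.0]]
side -154 20 [[-11.0, -44.0], [10.0, -30.0]]
side -148 19 [[-11.0, -43.0], [11.0, -29.0]]
side -142 25 [[-11.0, -46.0], [12.0, -5.0]]
side -136 73 [[-19.0, -67.0], [18.0, 14.0]]
side -130 51 [[-20.0, -70.0], [18.0, 9.0]]
side -124 36 [[-17.0, -68.0], [13.0, -11.0]]
side -118 23 [[-17.0, -68.0], [14.0, -19.0]]
side -112 21 [[-17.0, -66.0], [8.0, -18.0]]
side -106 25 [[-17.0, -62.0], [10.0, -6.0]]
side -100 23 [[-17.0, -62.0], [12.0, 16.0]]
side -94 12 [[-15.0, -59.0], [10.0, 4.0]]
side -88 23 [[-11.0, -57.0], [11.0, -41.0]]
side -82 25 [[-12.0, -56.0], [10.0, -10.0]]
side -70 5 [[-11.0, -38.0], [3.0, 
[... 1019 characters left out ...]
.0]]
wrist -70 728 [[-9.0, -28.0], [12.0, 26.0]]
wrist -66 373 [[-9.0, -28.0], [12.0, 26.0]]
wrist -62 383 [[-9.0, -33.0], [12.0, 32.0]]
wrist -58 439 [[-9.0, -34.0], [12.0, 33.0]]
wrist -54 368 [[-8.0, -34.0], [12.0, 33.0]]
wrist -50 367 [[-9.0, -34.0], [12.0, 32.0]]
wrist -46 383 [[-8.0, -34.0], [12.0, 33.0]]
wrist -42 4200 [[-14.0, -22.0], [15.0, 20.0]]
wrist -38 451 [[-7.0, -28.0], [17.0, 26.0]]
wrist -34 196 [[-9.0, -22.0], [17.0, 20.0]]
wrist -30 7 [[1.0, -22.0], [4.0, 20.0]]
wrist -26 22 [[12.0, -8.0], [14.0, 6.0]]
wrist -22 207 [[8.0, -12.0], [15.0, 11.0]]
(np.float64(262.20886553527447), np.float64(154.60784386662812)) (np.float64(263.61992773298255), np.float64(176.37384283488777))
```

Depth from both cameras agrees. The real fingertips sit about 31 mm behind the reported TCP at this opening, and the body is offset by a similar amount. I'll allow for that and go 28 mm lower.

Request:
step_arm --pt "0 0 0 0 0 0 58" --pt "0 0 0 0 0 0 60" --pt "0 0 0 0 0 0 60" --pt "0 0 0 0 0 5 60" --pt "0 0 0 0 0 10 60"

```text
t: 6.33
tcp_pos: [527.2, 165.8, 107.4]
tool_rot: [180.0, 0.0, 161.0]
contact_force: [0.2, 0.4, -0.4]
grip_width: 60.1
gripper_force: 0.0
```

Request:
step_arm --pt "0 0 0 0 0 4 60" --pt "0 0 0 0 0 8 60" --pt "0 0 0 0 0 12 60" --pt "0 0 0 0 0 16 60" --pt "0 0 0 0 0 18 60"

```text
t: 6.75
tcp_pos: [526.6, 165.6, 88.8]
tool_rot: [-180.0, -0.0, 161.0]
contact_force: [0.4, -1.1, 0.8]
grip_width: 60.1
gripper_force: 0.0
```

Request:
step_arm --grip_force 35 --pt "0 0 0 0 0 0 54" --pt "0 0 0 0 0 0 48" --pt "0 0 0 0 0 0 43" --pt "0 0 0 0 0 0 43" --pt "0 0 0 0 0 0 43"

```text
t: 7.17
tcp_pos: [527.3, 166.6, 90.1]
tool_rot: [179.9, 0.0, 161.1]
contact_force: [-1.3, 2.4, 3.7]
grip_width: 44.7
gripper_force: 35.7
```

The knurl is gripped. Pulling the collar down.

Request:
step_arm --grip_force 60 --pt "0 0 0 0 0 0 40" --pt "0 0 0 0 0 2 40" --pt "0 0 0 0 0 4 40" --pt "0 0 0 0 0 6 40" --pt "0 0 0 0 0 7 40"

```text
t: 7.58
tcp_pos: [527.4, 166.6, 83.2]
tool_rot: [179.9, 0.0, 161.0]
contact_force: [-3.7, 2.8, 17.6]
grip_width: 43.5
gripper_force: 61.4
```

Request:
step_arm --pt "0 0 0 0 0 0.5 40" --pt "0 0 0 0 0 1 40" --pt "0 0 0 0 0 1.5 40" --pt "0 0 0 0 0 1.5 40"

```text
t: 7.92
tcp_pos: [527.4, 166.6, 83.1]
tool_rot: [179.9, 0.0, 161.0]
contact_force: [-5.0, 1.1, 20.7]
grip_width: 43.9
gripper_force: 61.8
```

```bash
python3 - <<'E'
from h import *
o=avgobs(4,"wrist"); s=snapshot("wrist"); P=wpts(s,o)
r=np.hypot(P[:,0]-527.2,P[:,1]-165.8)
q=P[(r<14)&(abs(P[:,2]-160)<14)]; print("nut top",np.percentile(q[:,2],[10,50,90]))
E
```

```text
avg [527.42 166.6   83.11] [1.7990e+02 2.0000e-02 1.6104e+02] F [-5.83  1.19 21.2 ] std [0.01 0.02 0.01]
nut top [162.44335916 163.19435458 163.95211585]
```

The arbor popped: the nut top is at 163.2 mm, up from 158.7. Releasing the collar and rising to the nut.

Request:
step_arm --grip_force 25 --pt "0 0 0 0 0 -2 50" --pt "0 0 0 0 0 -2 56" --pt "0 0 0 0 0 -2 56" --pt "0 0 0 0 0 -6 56" --pt "0 0 0 0 0 -12 56"

```text
t: 8.58
tcp_pos: [526.2, 165.1, 92.5]
tool_rot: [-179.9, -0.1, 161.0]
contact_force: [0.5, 0.1, -0.4]
grip_width: 55.3
gripper_force: 0.0
```

Request:
step_arm --pt "0 0 0 0 0 -6 56" --pt "0 0 0 0 0 -12 56" --pt "0 0 0 0 0 -18 56" --pt "0 0 0 0 0 -21 56" --pt "0 0 0 0 0 -21 56"

```text
t: 9.0
tcp_pos: [527.6, 166.0, 115.1]
tool_rot: [179.9, 0.1, 161.0]
contact_force: [0.9, 0.4, -0.3]
grip_width: 55.9
gripper_force: 0.0
```

```bash
python3 - <<'E'
from h import *
o=avgobs(4,"wrist"); s=snapshot("wrist"); P=wpts(s,o); Rt=R.from_euler("xyz",o["tool_rot"],degrees=True).as_matrix(); Q=(P-o["tcp_pos"])@Rt
r=np.hypot(P[:,0]-527.2,P[:,1]-165.8)
q=P[(r<20)&(abs(P[:,2]-163)<3)]; print("nut",q.mean(0),cv2.minEnclosingCircle(q[:,:2].astype(np.float32)))
m=(r>18.3)&(r<21)&(abs(P[:,2]-137.5)<3); print("ear angs",np.sort(np.degrees(np.arctan2(P[m,1]-165.8,P[m,0]-527.2)))[::max(1,m.sum()//20)].round())
for sg in(1,-1):
    k=(abs(Q[:,0])<14)&(sg*Q[:,1]>26)&(sg*Q[:,1]<44); print(np.histogram(Q[k,2],bins=np.arange(-50,-14,3)))
E
```

```text
avg [527.16 165.86 114.45] [1.7997e+02 3.0000e-02 1.6102e+02] F [ 0.25  0.21 -0.09] std [0.33 0.1  0.45]
nut [525.59516737 166.43899395 163.68197616] ((527.1875, 165.6699981689453), 17.682817459106445)
ear angs [-136. -135. -135. -134. -134. -132. -131. -128. -127. -125. -124. -121.
 -119. -117. -116.   58.   60.   62.   64.   64.   65.   65.]
(array([148, 135, 125, 106,  88,  35,   9,   0,   0,   0,   0]), array([-50, -47, -44, -41, -38, -35, -32, -29, -26, -23, -20, -17]))
(array([160, 129, 129, 115,  76,  45,   4,   0,   0,   0,   0]), array([-50, -47, -44, -41, -38, -35, -32, -29, -26, -23, -20, -17]))
```

Request:
step_arm --grip_force 40 --pt "0 0 0 0 0 0 48" --pt "0 0 0 0 0 0 40" --pt "0 0 0 0 0 0 33" --pt "0 0 0 0 0 0 30" --pt "0 0 0 0 0 0 30"

```text
t: 9.67
tcp_pos: [527.0, 165.7, 114.1]
tool_rot: [-180.0, 0.0, 161.0]
contact_force: [-0.0, -0.3, 0.6]
grip_width: 32.2
gripper_force: 39.5
```

Request:
step_arm --grip_force 60 --pt "0 0 0 0 0 0 30" --pt "0 0 0 0 0 0 30" --pt "0 0 0 0 0 -2 30" --pt "0 0 0 0 0 -4 30" --pt "0 0 0 0 0 -6 30"

```text
t: 10.08
tcp_pos: [526.1, 165.4, 119.4]
tool_rot: [-179.9, -0.1, 161.0]
contact_force: [-0.3, 0.2, -7.3]
grip_width: 32.0
gripper_force: 60.0
```

Request:
step_arm --pt "0 0 0 0 0 -5 30" --pt "0 0 0 0 0 -10 30" --pt "0 0 0 0 0 -15 30" --pt "0 0 0 0 0 -20 30" --pt "0 0 0 0 0 -25 30"

```text
t: 10.5
tcp_pos: [527.3, 165.9, 146.1]
tool_rot: [180.0, 0.0, 161.0]
contact_force: [1.6, -0.2, -1.9]
grip_width: 31.9
gripper_force: 60.4
```

Request:
step_arm --pt "0 0 0 0 0 -10 30" --pt "0 0 0 0 0 -25 30" --pt "0 0 0 0 0 -40 30" --pt "0 0 0 0 0 -55 30" --pt "0 0 0 0 0 -60 30"

```text
t: 10.92
tcp_pos: [528.4, 166.1, 208.0]
tool_rot: [179.8, 0.2, 161.0]
contact_force: [0.5, 0.5, -1.8]
grip_width: 31.6
gripper_force: 60.4
```

```bash
python3 - <<'E'
from h import *
o=avgobs(4,"wrist"); print(o["grip_width"],o["gripper_force"]); mv([583,-264.5,204],161,o); print(o["qpos"])
E
```

```text
avg [527.93 166.07 206.91] [1.7988e+02 1.3000e-01 1.6102e+02] F [ 0.2   0.   -2.47] std [0.58 0.14 1.08]
31.740466713532133 60.44404149055481
mv wz=0.0 d= [-192.1 -389.2    2.9] from [527.9 166.1 206.9] [1.799e+02 1.000e-01 1.610e+02]
[-31.95565316  21.24047721  12.49395949 103.70322699  -5.46256133
  55.59492878  53.82635931]
```

Request:
step_arm --pt "0 0 0 -5 -8 0 30" --pt "0 0 0 -18 -28 0 30" --pt "0 0 0 -32 -50 0 30" --pt "0 0 0 -48 -74 0 30" --pt "0 0 0 -64 -98 0 30"

```text
t: 11.53
tcp_pos: [555.2, 50.3, 204.2]
tool_rot: [-179.9, -0.1, 161.0]
contact_force: [0.5, 0.2, -2.6]
grip_width: 31.6
gripper_force: 60.4
```

Request:
step_arm --pt "0 0 0 -16 -24 0 30" --pt "0 0 0 -32 -48 0 30" --pt "0 0 0 -48 -73 0 30" --pt "0 0 0 -64 -98 0 30" --pt "0 0 0 -80 -122 0 30"

```text
t: 11.95
tcp_pos: [590.9, -91.7, 204.1]
tool_rot: [-179.9, -0.1, 161.0]
contact_force: [-0.2, 0.4, -1.9]
grip_width: 31.8
gripper_force: 60.4
```

Request:
step_arm --pt "0 0 0 -16 -24 10 30" --pt "0 0 0 -32 -48 20 30" --pt "0 0 0 -48 -73 30 30" --pt "0 0 0 -64 -98 40 30" --pt "0 0 0 -80 -122 50 30"

```text
t: 12.37
tcp_pos: [626.5, -233.0, 153.4]
tool_rot: [-180.0, -0.1, 161.0]
contact_force: [-0.6, 0.2, -1.1]
grip_width: 31.6
gripper_force: 60.4
```

Request:
step_arm --pt "0 0 0 -12 -20 5 30" --pt "0 0 0 -20 -34 10 30" --pt "0 0 0 -26 -44 10 30" --pt "0 0 0 -28 -47 10 30" --pt "0 0 0 -28 -47 10 30"

```text
t: 12.78
tcp_pos: [638.8, -284.5, 145.1]
tool_rot: [-180.0, 0.0, 161.0]
contact_force: [-0.7, 1.2, -2.0]
grip_width: 31.8
gripper_force: 60.4
```

```bash
python3 - <<'E'
from h import *
o=avgobs(5,"side"); s=snapshot("wrist"); print(o["qpos"].round(), o["grip_width"])
P=wpts(s,o); q=P[(abs(P[:,2]-47)<4)&(np.hypot(P[:,0]-583,P[:,1]+264.5)<46)]; r=cv2.minAreaRect(q[:,:2].astype(np.float32)); print(len(q),q.mean(0),r)
for x in boxes_of("stand_seat",s)[:3]: print(x)
c=(583,-264.5); A=rect(s,o,c,47,36,420)
g=cv2.cvtColor(A,cv2.COLOR_BGR2GRAY)
cv2.imwrite("pics/w5.png",np.hstack([cv2.copyMakeBorder(cv2.resize(s["color"],(380,285)),0,135,0,0,0),A]))
mv([583,-264.5,140],161,o)
E
```

```text
avg [ 639.18 -282.78  145.36] [1.7994e+02 1.0000e-02 1.6109e+02] F [ 0.02  0.21 -1.97] std [0.23 0.97 0.14]
[ 10.  40.  17.  83. -13.  59. 100.] 31.652571127492305
4355 [ 582.17094417 -264.08399644   47.03575422] ((582.40576171875, -264.0943908691406), (60.84553909301758, 60.03907775878906), 66.28340148925781)
{'box': [225.5, 79.6, 333.5, 181.0], 'p': 0.95}
{'box': [526.1, 133.1, 559.0, 210.8], 'p': 0.87}
mv wz=0.1 d= [59.1 -0.9  5.4] from [ 639.2 -282.8  145.4] [179.9   0.  161.1]
```

View pics/w5.png

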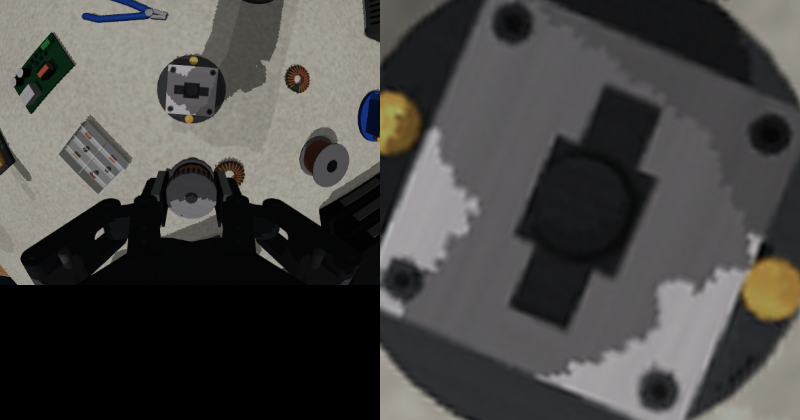

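The slot is clear in the orthophoto: ends at (630,90) and (540,325), centre (585,207), giving (582.4,-264.1) at 66.3°. Brass posts are present, so this is the right stand. Next I'll check the arbor's pose in hand.

```bash
python3 - <<'E'
from h import *
o=avgobs(3,"side"); s=snapshot("wrist"); P=wpts(s,o); Rt=R.from_euler("xyz",o["tool_rot"],degrees=True).as_matrix(); Q=(P-o["tcp_pos"])@Rt
r=np.hypot(Q[:,0],Q[:,1])
zt=np.median(Q[(r<12)&(Q[:,2]<-30)&(Q[:,2]>-70)][:,2]); q=Q[(r<20)&(abs(Q[:,2]-zt)<2)]; print("nut top z",zt,len(q),cv2.minEnclosingCircle(q[:,:2].astype(np.float32)),"x range of |y|<8",np.percentile(q[abs(q[:,1])<8,0],[1,99]))
for z in (-26,-24,-22,-20,-18):
    m=(r>17.6)&(r<22)&(abs(Q[:,2]-z)<1.2); print(z,m.sum(),np.sort(np.degrees(np.arctan2(Q[m,1],Q[m,0])))[::max(1,m.sum()//12)].round())
mv([582.4,-264.1,140],173,o)
E
```

```text
avg [ 638.99 -283.22  145.35] [1.7998e+02 1.0000e-02 1.6108e+02] F [ 0.54 -0.29 -1.77] std [0.07 0.22 0.05]
nut top z -48.858507850778 4240 ((0.18921279907226562, -0.00476837158203125), 19.883344650268555) x range of |y|<8 [-15.52666825  16.71031679]
-26 3 [-64. -63. -62.]
-24 21 [-68. -68. -68. -66. -66. -66. -66. -65. -65. -65. -65. -65. -64. -64.
 -64. -64. -64. -64. -63. -62. -62.]
-22 12 [-65. -65. -64. -64. -64. -64. -64. -64. -64. -64. -63. -63.]
-20 4 [-65. -65. -64. -64.]
-18 0 []
mv wz=-11.9 d= [59.7 -0.3  5.4] from [ 639.  -283.2  145.4] [180.    0.  161.1]
```

Request:
step_arm --pt "0 0 -3 10 0 0 30" --pt "0 0 -6 25 0 0 30" --pt "0 0 -9 40 0 0 30" --pt "0 0 -12 52 0 10 30" --pt "0 0 -12 59.3 -0.2 20 30"

```text
t: 13.75
tcp_pos: [581.9, -265.0, 125.6]
tool_rot: [-180.0, 0.1, 173.2]
contact_force: [0.6, -0.3, -2.2]
grip_width: 31.5
gripper_force: 60.5
```

Request:
step_arm --pt "0 0 0 0 0 15 30" --pt "0 0 0 0 0 30 30" --pt "0 0 0 0 0 45 30" --pt "0 0 0 0 0 55 30" --pt "0 0 0 0 0 60 30"

```text
t: 14.17
tcp_pos: [581.8, -264.6, 63.6]
tool_rot: [180.0, -0.1, 173.0]
contact_force: [-0.1, 0.3, -1.0]
grip_width: 31.5
gripper_force: 60.5
```

```bash
python3 - <<'E'
from h import *
o=avgobs(5,"side"); mv([582.8,-264.1,50],173,o)
s=snapshot("wrist"); A=rect(s,o,(582.4,-264.1),47,36,420); t=snapshot("side"); u,v=map(int,px(t,[582,-264,60]))
cv2.imwrite("pics/w6.png",np.hstack([A,cv2.resize(t["color"][v-50:v+40,u-40:u+40],(373,420),interpolation=2)]))
E
```

```text
avg [ 582.29 -264.84   64.44] [ 1.7999e+02 -5.0000e-02  1.7302e+02] F [ 0.19  0.52 -1.48] std [0.58 0.29 0.9 ]
mv wz=0.0 d= [-0.4  0.8 14.4] from [ 582.3 -264.8   64.4] [ 1.80e+02 -1.00e-01  1.73e+02]
```

View pics/w6.png

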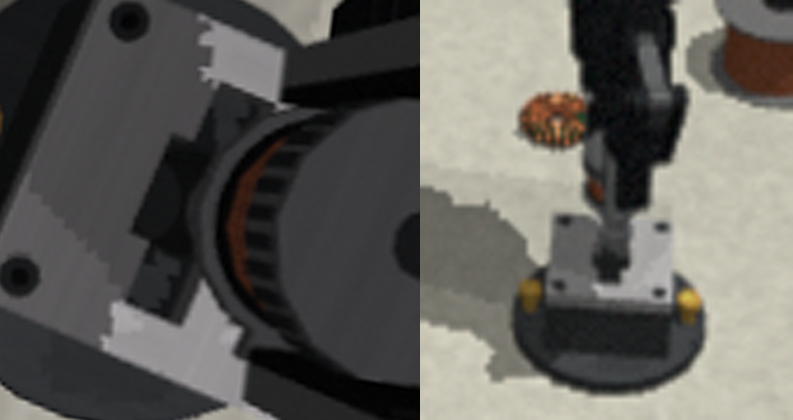

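The shank is directly over the hole and the slot is visible at (185,210) along the ear direction. Lowering gently.

Request:
step_arm --pt "0 0 0 -0.3 0.6 3 30" --pt "0 0 0 -0.3 0.6 6 30" --pt "0 0 0 -0.3 0.6 9 30" --pt "0 0 0 -0.3 0.6 12 30" --pt "0 0 0 -0.3 0.6 15 30"

```text
t: 14.93
tcp_pos: [582.9, -264.3, 49.6]
tool_rot: [180.0, -0.0, 173.0]
contact_force: [0.3, -0.1, -2.6]
grip_width: 32.2
gripper_force: 60.5
```

Request:
step_arm --pt "0 0 0 0 0 3 30" --pt "0 0 0 0 0 6 30" --pt "0 0 0 0 0 9 30" --pt "0 0 0 0 0 12 30" --pt "0 0 0 0 0 14 30"

```text
t: 15.35
tcp_pos: [582.8, -264.4, 35.6]
tool_rot: [180.0, -0.0, 173.0]
contact_force: [-0.6, 0.2, -1.2]
grip_width: 31.1
gripper_force: 60.5
```

```bash
python3 - <<'E'
from h import *
o=avgobs(4); print(o["wrist_torque"])
E
```

```text
avg [ 582.75 -264.3    35.6 ] [ 1.7999e+02 -3.0000e-02  1.7302e+02] F [-0.42  0.26 -1.96] std [0.11 0.06 0.2 ]
[-0.01749189 -0.02466    -0.01082314]
```

In the hole with no contact. I'll press lower in small steps.

Request:
step_arm --pt "0 0 0 0 0 1 30" --pt "0 0 0 0 0 2 30" --pt "0 0 0 0 0 3 30" --pt "0 0 0 0 0 4 30" --pt "0 0 0 0 0 4 30"

```text
t: 15.97
tcp_pos: [582.8, -264.3, 31.8]
tool_rot: [180.0, -0.0, 173.0]
contact_force: [-0.1, -0.2, -2.1]
grip_width: 31.5
gripper_force: 60.5
```

Request:
step_arm --pt "0 0 0 0 0 0.5 30" --pt "0 0 0 0 0 1 30" --pt "0 0 0 0 0 1.5 30" --pt "0 0 0 0 0 1.5 30"

```text
t: 16.3
tcp_pos: [582.9, -264.4, 30.5]
tool_rot: [-180.0, -0.0, 173.0]
contact_force: [0.3, 0.4, -1.8]
grip_width: 31.6
gripper_force: 60.5
```

Request:
step_arm --pt "0 0 0 0 0 0.5 30" --pt "0 0 0 0 0 1 30" --pt "0 0 0 0 0 1.5 30" --pt "0 0 0 0 0 1.5 30"

```text
t: 16.63
tcp_pos: [582.9, -264.3, 28.9]
tool_rot: [180.0, -0.0, 173.0]
contact_force: [-0.2, 0.8, -2.1]
grip_width: 31.6
gripper_force: 60.5
```

Request:
step_arm --pt "0 0 0 0 0 0.5 30" --pt "0 0 0 0 0 1 30" --pt "0 0 0 0 0 1 30"

```text
t: 16.88
tcp_pos: [582.9, -264.4, 28.0]
tool_rot: [180.0, -0.0, 173.0]
contact_force: [-0.6, -0.2, -1.7]
grip_width: 31.5
gripper_force: 60.5
```

Request:
step_arm --pt "0 0 0 0 0 0.5 30" --pt "0 0 0 0 0 1 30" --pt "0 0 0 0 0 1 30"

```text
t: 17.13
tcp_pos: [582.9, -264.4, 27.0]
tool_rot: [180.0, -0.0, 173.0]
contact_force: [0.4, 0.4, -1.7]
grip_width: 32.0
gripper_force: 60.5
```

Request:
step_arm --pt "0 0 0 0 0 0.5 30" --pt "0 0 0 0 0 1 30" --pt "0 0 0 0 0 1 30"

```text
t: 17.38
tcp_pos: [583.2, -264.4, 26.5]
tool_rot: [180.0, 0.0, 173.0]
contact_force: [-1.3, 1.6, 3.6]
grip_width: 31.7
gripper_force: 61.1
```

Request:
step_arm --pt "0 0 0 0 0 0.4 30" --pt "0 0 0 0 0 0.4 30"

```text
t: 17.55
tcp_pos: [583.2, -264.4, 26.4]
tool_rot: [180.0, 0.0, 173.0]
contact_force: [-2.5, 2.0, 5.9]
grip_width: 31.7
gripper_force: 61.4
```

```bash
python3 - <<'E'
from h import *
o=avgobs(3); s=snapshot("wrist"); P=wpts(s,o)
r=np.hypot(P[:,0]-582.4,P[:,1]+264.1); q=P[(r<13)&(P[:,2]>60)&(P[:,2]<95)]; print("nut top",np.percentile(q[:,2],[10,50,90]),q.mean(0))
q=P[(r<42)&(r>24)&(abs(P[:,2]-47)<5)]; print("face",np.median(q[:,2]),len(q))
E
```

```text
avg [ 583.2  -264.41   26.44] [1.7999e+02 2.0000e-02 1.7302e+02] F [-2.24  1.87  6.48] std [0.01 0.01 0.01]
nut top [74.67533708 75.42026933 76.20586567] [ 581.91390589 -264.0796091    75.43337151]
face 47.21008431480661 3830
```

The nut top is 28.2 mm above the stand face, and 28 means fully seated. Releasing.

Request:
step_arm --pt "0 0 0 0 0 -0.4 34" --pt "0 0 0 0 0 -0.4 40" --pt "0 0 0 0 0 -0.4 48" --pt "0 0 0 0 0 -0.4 56" --pt "0 0 0 0 0 -0.4 60"

```text
t: 18.17
tcp_pos: [583.0, -264.4, 26.0]
tool_rot: [-180.0, 0.0, 173.0]
contact_force: [0.0, 0.6, 0.7]
grip_width: 60.0
gripper_force: 0.0
```

Request:
step_arm --pt "0 0 0 0 0 -5 60" --pt "0 0 0 0 0 -15 60" --pt "0 0 0 0 0 -30 60" --pt "0 0 0 0 0 -50 60" --pt "0 0 0 0 0 -70 60"

```text
t: 18.58
tcp_pos: [582.9, -264.5, 97.5]
tool_rot: [-180.0, -0.0, 173.0]
contact_force: [-0.2, -0.8, 0.0]
grip_width: 60.0
gripper_force: 0.0
```

Request:
step_arm --pt "0 0 0 -10 0 -25 60" --pt "0 0 0 -20 0 -50 60" --pt "0 0 0 -30 0 -75 60" --pt "0 0 0 -30 0 -80 60" --pt "0 0 0 -30 0 -80 60"

```text
t: 19.0
tcp_pos: [614.6, -268.7, 179.2]
tool_rot: [-179.9, 0.3, 173.0]
contact_force: [0.8, -0.2, -0.7]
grip_width: 59.8
gripper_force: 0.0
```

```bash
python3 - <<'E'
from h import *
o=avgobs(4); s=snapshot("wrist"); P=wpts(s,o)
r=np.hypot(P[:,0]-582.4,P[:,1]+264.1); q=P[(r<20)&(P[:,2]>68)&(P[:,2]<95)]; print("nut top",np.percentile(q[:,2],[10,50,90]),q.mean(0))
A=np.c_[q[:,:2]-q[:,:2].mean(0),np.ones(len(q))]; print("tilt",np.degrees(np.linalg.lstsq(A,q[:,2],rcond=None)[0][:2]))
q=P[(r<42)&(r>24)&(abs(P[:,2]-47)<5)]; print("face",np.median(q[:,2]))
t=snapshot("side"); p=snapshot("top")
cv2.imwrite("pics/w7.png",np.hstack([rect(s,o,(582.4,-264.1),60,45,400),cv2.resize(t["color"][110:360,180:430],(400,400))]))
E
```

```text
avg [ 612.71 -268.15  176.72] [-1.7999e+02  5.0000e-02  1.7302e+02] F [-0.1  -0.13 -0.35] std [1.22 0.38 1.63]
nut top [76.12321572 77.14020108 78.07133583] [ 584.16920966 -265.38977714   77.04408248]
tilt [1.27542749 0.00933737]
face 49.238314217514755
```

View pics/w7.png

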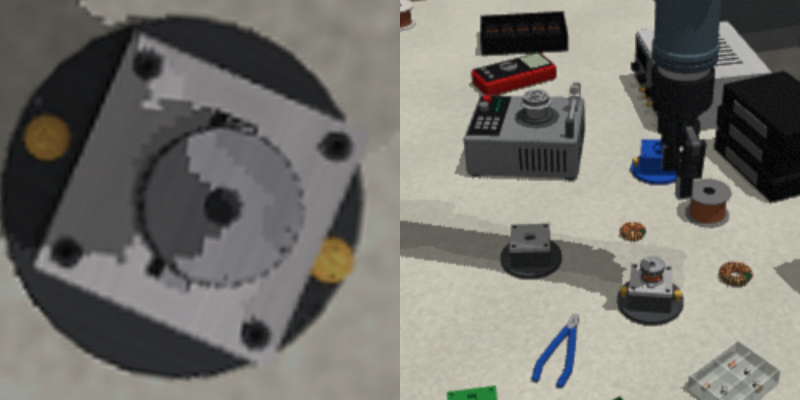

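The arbor sits flat in the slotted stand: the nut is 27.9 mm above the face, and slot ends show at (235,122) and (157,268) along the ears. Nothing else has been disturbed.

```bash
python3 -c "
from cell import *
print(close_job())"
```

```text
the job is handed in; nothing more can be done
None
```

The job is handed in: I pulled the collar down until the arbor popped loose, drew the arbor out and released it in the slotted stand (turned to the slot before lowering, so it dropped in without turning under pressure), where the nut measured 27.9 mm above the face (28 mm is fully seated), with nothing else seen moved.

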